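# Make up two polishing kits in a dental laboratory

### The job

Make up the two polishing kits: the tray with the full-arch cast gets the felt cone, the large felt wheel and the jar of paste; the tray with the small quadrant cast gets the small felt wheel and the bar of polishing compound. Give each thing an empty compartment of its own, set down on the tray's floor the way up it lies now, and leave the casts standing where they are.

Things in the scene. Friction and masses are not known exactly. Their poses are not given: they have to be found in the camera images.
- cone_mid (a point): Off-white hard-felt polishing cone, bullet-shaped, standing on its flat base: 32 mm diameter, straight-sided for the lower 36 mm, then tapering to a rounded tip at 60 mm. Loose. The point and frame given are at its centre, half-way up; z is up.
- wheel_large_mid (a point): Large off-white hard-felt polishing wheel lying flat: plain disc of 60 mm diameter, 25 mm thick, small metal-lined hole in the middle. Loose. The point and frame given are at its centre, half-way up; z is up.
- wheel_small_mid (a point): Small off-white hard-felt polishing wheel lying flat: the same but 38 mm diameter, 25 mm thick. Loose. The point and frame given are at its centre, half-way up; z is up.
- jar_mid (a point): Closed jar of polishing paste, standing upright: 46 mm high; white body of 47 mm diameter, ribbed grey screw lid of 50 mm diameter on its top 14 mm. Loose. The point and frame given are at its centre, half-way up; z is up.
- bar_mid (a point): Brown bar of polishing compound, half in a white paper sleeve, lying flat: 64 mm long (its x axis), 28 mm wide (y) and 28 mm high. Loose. The point and frame given are at its centre, half-way up; z is up.
- tray_denture: White 162 mm square tray, fixed, with the full-arch cast. Origin: centre of its underside; x, y along its sides, z up. Floor 3 mm thick; outer rim 10 mm, cross-shaped divider 8 mm above the floor. Four 76 mm square compartments with grey floors, centres at x, y = +-40 mm; the cast stands in the one at (+40, +40), the other three are empty. The trays differ only in their casts.
- tray_crown: White 162 mm square tray, fixed, with the quadrant cast. Origin: centre of its underside; x, y along its sides, z up. Floor 3 mm thick; outer rim 10 mm, cross-shaped divider 8 mm above the floor. Four 76 mm square compartments with grey floors, centres at x, y = +-40 mm; the cast stands in the one at (+40, +40), the other three are empty. The trays differ only in their casts.
- cast_full: Full-arch cast of yellowish dental stone: D-shaped base about 58 x 60 mm with a horseshoe of teeth, 26 mm high, loose in its compartment of the denture tray. Origin: centre of its underside, z up. Stays where it is.
- cast_quadrant: Quadrant cast of the same stone: a straight narrow block 58 x 24 mm with one short row of teeth, 28 mm high, loose in its compartment of the crown tray. Origin: centre of its underside, z up. Stays where it is.
There are look-alikes about, which are no part of the job. There is more than one size of the part that bears jar_mid; the job needs the smaller.

How it is judged:
At the end, for the whole second after the job is handed in: Cone, large wheel and jar in the full-arch tray, small wheel and bar in the quadrant tray, each in an empty compartment of its own, resting on its floor (height within 4 mm, tilt under 0.15 rad), still, released; both casts upright, within 15 mm of their start (x of cone_mid in the frame of tray_denture between -0.07 and 0.07 m and y of cone_mid in the frame of tray_denture between -0.07 and 0.07 m and z of cone_mid in the frame of tray_denture between 0.029 and 0.037 m and (x of cone_mid in the frame of tray_denture below 0 m or y of cone_mid in the frame of tray_denture below 0 m) and angle between each of cone_mid, wheel_large_mid, jar_mid, wheel_small_mid, bar_mid, cast_full, cast_quadrant's own z axis and vertical below 0.15 rad and linear speed of each of cone, wheel_large, jar, wheel_small, bar below 0.02 m/s and contact force between each of cone, wheel_large, jar, wheel_small, bar and the fingers below 0.05 N and x of wheel_large_mid in the frame of tray_denture between -0.07 and 0.07 m and y of wheel_large_mid in the frame of tray_denture between -0.07 and 0.07 m and z of wheel_large_mid in the frame of tray_denture between 0.0115 and 0.0195 m and (x of wheel_large_mid in the frame of tray_denture below 0 m or y of wheel_large_mid in the frame of tray_denture below 0 m) and x of jar_mid in the frame of tray_denture between -0.07 and 0.07 m and y of jar_mid in the frame of tray_denture between -0.07 and 0.07 m and z of jar_mid in the frame of tray_denture between 0.022 and 0.03 m and (x of jar_mid in the frame of tray_denture below 0 m or y of jar_mid in the frame of tray_denture below 0 m) and ((x of cone_mid in the frame of tray_denture below 0 m and x of wheel_large_mid in the frame of tray_denture above 0 m) or (x of cone_mid in the frame of tray_denture above 0 m and x of wheel_large_mid in the frame of tray_denture below 0 m) or (y of cone_mid in the frame of tray_denture below 0 m and y of wheel_large_mid in the frame of tray_denture above 0 m) or (y of cone_mid in the frame of tray_denture above 0 m and y of wheel_large_mid in the frame of tray_denture below 0 m)) and ((x of cone_mid in the frame of tray_denture below 0 m and x of jar_mid in the frame of tray_denture above 0 m) or (x of cone_mid in the frame of tray_denture above 0 m and x of jar_mid in the frame of tray_denture below 0 m) or (y of cone_mid in the frame of tray_denture below 0 m and y of jar_mid in the frame of tray_denture above 0 m) or (y of cone_mid in the frame of tray_denture above 0 m and y of jar_mid in the frame of tray_denture below 0 m)) and ((x of wheel_large_mid in the frame of tray_denture below 0 m and x of jar_mid in the frame of tray_denture above 0 m) or (x of wheel_large_mid in the frame of tray_denture above 0 m and x of jar_mid in the frame of tray_denture below 0 m) or (y of wheel_large_mid in the frame of tray_denture below 0 m and y of jar_mid in the frame of tray_denture above 0 m) or (y of wheel_large_mid in the frame of tray_denture above 0 m and y of jar_mid in the frame of tray_denture below 0 m)) and x of wheel_small_mid in the frame of tray_crown between -0.07 and 0.07 m and y of wheel_small_mid in the frame of tray_crown between -0.07 and 0.07 m and z of wheel_small_mid in the frame of tray_crown between 0.0115 and 0.0195 m and (x of wheel_small_mid in the frame of tray_crown below 0 m or y of wheel_small_mid in the frame of tray_crown below 0 m) and x of bar_mid in the frame of tray_crown between -0.07 and 0.07 m and y of bar_mid in the frame of tray_crown between -0.07 and 0.07 m and z of bar_mid in the frame of tray_crown between 0.013 and 0.021 m and (x of bar_mid in the frame of tray_crown below 0 m or y of bar_mid in the frame of tray_crown below 0 m) and ((x of wheel_small_mid in the frame of tray_crown below 0 m and x of bar_mid in the frame of tray_crown above 0 m) or (x of wheel_small_mid in the frame of tray_crown above 0 m and x of bar_mid in the frame of tray_crown below 0 m) or (y of wheel_small_mid in the frame of tray_crown below 0 m and y of bar_mid in the frame of tray_crown above 0 m) or (y of wheel_small_mid in the frame of tray_crown above 0 m and y of bar_mid in the frame of tray_crown below 0 m)) and distance of each of cast_full, cast_quadrant from where it was at the start of the episode below 0.015 m); the robot touches nothing.
It fails at once if a cast knocked over (angle between any of cast_full, cast_quadrant's own z axis and vertical above 0.5 rad).
It also fails if it takes over 122 s, if anything falls off the work surface, if the arm or the gripper's body presses on something with over 40 N, if the wrist force passes 120 N, or if a joint passes its speed limit or range.

### The arm

A 7-joint arm with a two-finger parallel gripper is mounted at the origin on the work surface. World frame = base frame: x ahead of the robot, y to its left, z up, the work surface at z = 0. Lengths are in m, angles in rad, forces in N, time in s.
With the tool pointing down it reaches from about 0.35 to 0.9 m from the base axis. Payload 8.1 kg.
Tool frame: the origin (TCP) lies midway between the tips of the shut fingers; the grasp point (between the pads) lies 19 mm behind it; z points along the fingers, y is the line along which they close (so a half turn about z gives the same grasp; the last joint's range is limited). The gripper opens to 92 mm and grips with 3 to 60 N. Pads are 19 mm wide; open, the fingers measure 130 mm over their backs; the gripper's body (75 mm by 190 mm) begins 47 mm behind the grasp point.
Start: joints at [-1.291, 0.434, 0.025, 1.573, -0.012, 1.134, -0.075], TCP at [0.233, 0.58, 0.227] pointing down, gripper open.
Joint ranges: [-2.62, 2.62], [-0.44, 2.09], [-1.27, 1.32], [0.08, 2.57], [-1.32, 4.46], [0.12, 2], [-2.74, 2.74]. Speed limits (rad/s): [2.22, 2.22, 3.01, 3.01, 3.14, 3.14, 3.14].

### API

Orientations are given as a rotation vector (axis times angle).
In Python, from cell import arm gives the robot as it stands.
- The arm moves only by the tool send_rows, never from a script. Its argument "increments" is a list of rows, each a list of 3 entries, a list of its own where there are three numbers: the finger opening in cm, from 0 to 9.18, then the shift along the tool's x, y, z in cm, then the turn, a rotation vector about the tool's x, y, z in rad. A call has 1 to 5 rows; each row shifts and turns the commanded pose from where the row before left it, along the tool's axes as they then stand; what a row does not reach is not made up. A row lasts 1/10 s, in which the tool goes at most 50 mm and 8.59 degrees, less where a joint would pass 70% of its speed; a pose out of reach is approached as far as the arm can. A call is refused whole if a number of a shift passes 5 or a number of a turn 0.15, either way. A call with a gripper value outside its range is refused whole. The fingers move at their own pace and stop on an object; "force" is the grip in N (left out, the last holds). Time passes only in rows, so rows that do not move let the fingers close. It gives the time, the measured TCP pose, the force, the opening and the grip force at its end, in the units of the state.
- arm.observe(): the state, without advancing time (a new reading comes with each control period).
- arm.get_image(name): name is "scene" or "side" or "wrist"; returns the picture (480x640x3 uint8, red, green, blue); there is no depth.
- arm.camera_params(name): a dict with "camera_matrix" (3x3 intrinsics, pixels), "R" (3x3) and "t" (3): a world point X has camera coordinates R X + t. Camera axes: x right, y down, z forward; pixel columns grow to the right and rows downward; lengths in m; the calibration is good to about 2 mm. A picture is of the moment at which its call begins: read the wrist's pose just before it. camera_params takes no time and is no camera call; for the wrist camera it gives the pose at the moment of the call.
- arm.sign_off(): hands the job in; it is judged then, once.
The state is a dict: "clock": time; "joints": joint angles; "dq": joint speeds; "joint_efforts": joint torques, N m; "position": TCP position; "ee_rot": TCP orientation; "force": force on the tool from outside, world axes, zero at the start; "ft_torque": the same for the moment, N m; "width": opening from 0.0 (shut) to 1.0 (fully open); "gripper_force": force on a finger pad.
Only numpy, scipy, OpenCV 4.12 (cv2) and the standard library are available. Lean on these libraries where they do the work, as an engineer would, in place of code of your own. Each camera call takes 0.05 s, during which the arm holds its last target. There are 200 camera calls.

## Working session

There is one attempt and no reset: what is moved stays moved. The work goes in short steps, Python scripts to look and compute and a tool call to move; the robot and the scene stay as the last step left them, time stands still between calls to the robot, and variables do not carry over. Pictures are saved under pics/ and viewed, at most 14 in all, crops included, and the job is handed in when it is done.

Besides the shell and the picture viewer there is one more tool, called as name(argument=value, ...), one argument or row to a line, values as JSON. send_rows: Moves the arm, as the interface text tells. Its arguments: {"type":"object","properties":{"increments":{"type":"array"},"force":{"type":"number"}},"required":["increments"]}

```bash
mkdir -p pics; ls; python3 - <<'E'
from cell import arm
import cv2
print(arm.observe())
for n in ["scene","side","wrist"]:
    p=arm.camera_params(n);print(n,p)
    cv2.imwrite(f"pics/{n}0.png",cv2.cvtColor(arm.get_image(n),cv2.COLOR_RGB2BGR))
E
```

```text
pics
{'clock': 0.0, 'joints': array([-1.29059337,  0.43522958,  0.02492161,  1.57404791, -0.01160345,
        1.13397426, -0.07510916]), 'dq': array([ 0.00102633,  0.00031891, -0.00119353,  0.00079528,  0.00030738,
        0.00041371, -0.00126677]), 'joint_efforts': array([-4.89170475e-05, -6.67852163e+01,  9.84220840e-01, -3.14459896e+01,
       -6.07630145e-02,  4.27778217e-02,  1.56501196e-04]), 'position': array([0.23329402, 0.57931003, 0.22595928]), 'ee_rot': array([-5.97658554e-01, -3.08403948e+00,  2.36278363e-03]), 'force': array([-0.64828311,  0.05656143, -0.68980793]), 'ft_torque': array([-0.02259972,  0.03183449, -0.01699699]), 'gripper_force': 0.0, 'width': 1.0001666025362945}
scene {'camera_matrix': array([[482.31712161,   0.        , 326.85730046],
       [  0.        , 482.31712161, 244.70063694],
       [  0.        ,   0.        ,   1.        ]]), 'R': array([[-0.28321028,  0.95904452, -0.00505461],
       [ 0.58768727,  0.16937699, -0.79116061],
       [-0.75790211, -0.22703535, -0.61158756]]), 't': array([ 0.12779669, -0.25696909,  1.42434217])}
side {'camera_matrix': array([[530.03786854,   0.        , 325.90418765],
       [  0.        , 530.03786854, 238.55137561],
       [  0.        ,   0.        ,   1.        ]]), 'R': array([[ 0.99728828, -0.07122519, -0.01852175],
       [-0.06576452, -0.74954156, -0.65868238],
       [ 0.03303195,  0.6581143 , -0.7521931 ]]), 't': array([-0.52244664,  0.08812009,  1.00676389])}
wrist {'camera_matrix': array([[389.39414832,   0.        , 318.78282007],
       [  0.        , 389.39414832, 239.06728875],
       [  0.        ,   0.        ,   1.        ]]), 'R': array([[ 3.73502955e-01,  9.27628792e-01, -6.05067075e-04],
       [ 8.94285511e-01, -3.59904063e-01,  2.65937006e-01],
       [ 2.46473057e-01, -9.98693602e-02, -9.63990219e-01]]), 't': array([-0.62414289, -0.03295207,  0.39029614])}
```

View pics/scene0.png

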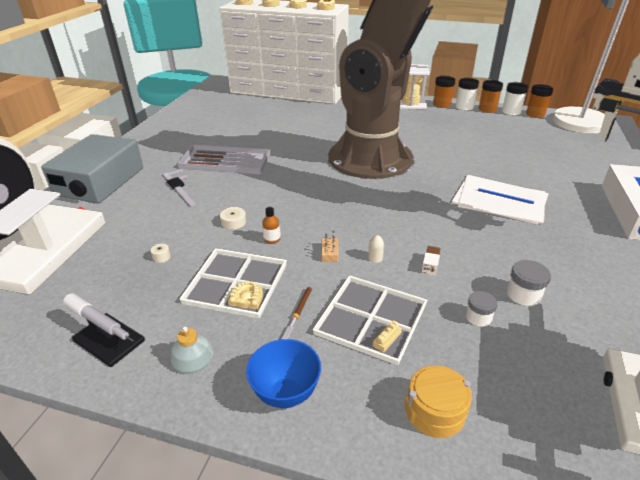

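View pics/side0.png

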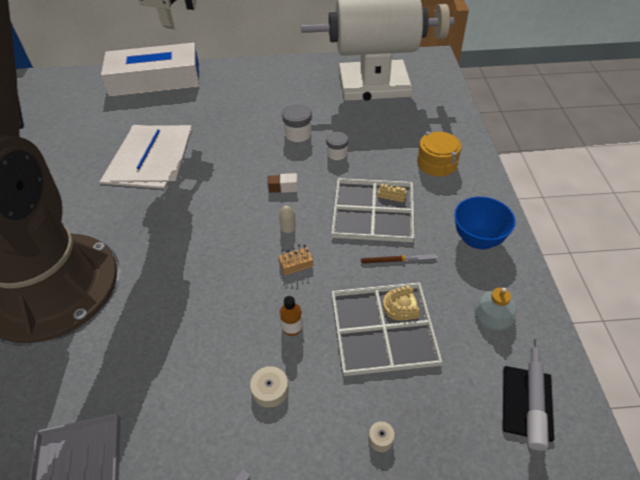

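The scene view shows the small jar at (482,308), cone (376,248), bar (431,260), large wheel (233,217), small wheel (160,253), denture tray around (235,282) and crown tray around (371,318). The side view shows the jar at (337,145), cone (288,219), bar (283,183), large wheel (269,385), small wheel (381,436), denture tray around (386,328) and crown tray around (374,210).

```bash
cat > h.py <<'E'
import numpy as np, cv2
def ray(p,uv,z):
    K,R,t=p["camera_matrix"],p["R"],p["t"]
    d=R.T@np.linalg.inv(K)@np.array([uv[0],uv[1],1.]); c=-R.T@t
    return c+d*(z-c[2])/d[2]
def proj(p,X):
    x=p["camera_matrix"]@(p["R"]@np.asarray(X)+p["t"]); return x[:2]/x[2]
E
python3 - <<'E'
from cell import arm
from h import *
np.set_printoptions(precision=3,suppress=True)
s=arm.camera_params("side");c=arm.camera_params("scene")
for n,a,b,z in [("cone",(288,207),(376,236),.06),("wl",(269,383),(233,212),.025),("ws",(381,433),(160,249),.025),("jar",(337,140),(483,300),.046),("bar",(283,179),(432,253),.028)]:
    print(n,ray(s,a,z),ray(c,b,z))
print([ray(s,a,.013) for a in [(332,290),(424,284),(439,372),(342,376)]])
print([ray(s,a,.013) for a in [(337,180),(413,182),(413,244),(332,238)]])
im=[cv2.imread(f"pics/{n}0.png") for n in("side","scene")]
A=cv2.resize(im[0][120:450,230:450],None,fx=2.7,fy=1.8)
cv2.imwrite("pics/a.png",cv2.resize(im[0][120:460,220:460],None,fx=1.75,fy=1.75))
E
```

```text
cone [0.458 0.108 0.06 ] [0.455 0.11  0.06 ]
wl [ 0.416 -0.246  0.025] [ 0.409 -0.247  0.025]
ws [ 0.582 -0.339  0.025] [ 0.584 -0.337  0.025]
jar [0.573 0.326 0.046] [0.575 0.335 0.046]
bar [0.447 0.226 0.028] [0.439 0.229 0.028]
[array([ 0.531, -0.066,  0.013]), array([ 0.7  , -0.067,  0.013]), array([ 0.691, -0.243,  0.013]), array([ 0.533, -0.238,  0.013])]
[array([0.565, 0.228, 0.013]), array([0.73 , 0.207, 0.013]), array([0.698, 0.031, 0.013]), array([0.541, 0.06 , 0.013])]
```

View pics/a.png

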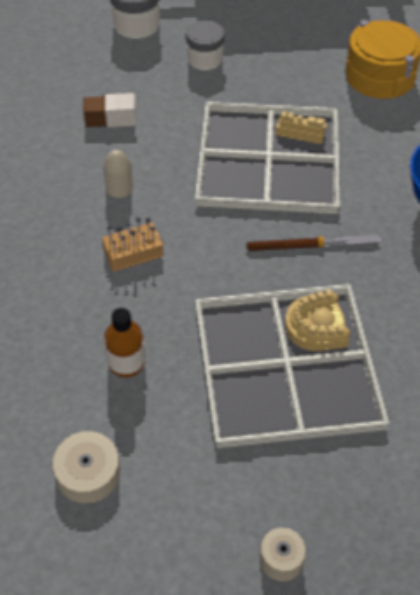

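The crop (scale 1.75, offset 220,120) shows both casts in the upper-right compartments (322,320 and 302,127), the bar lying nearly along x, and the tray corners clearly. Next I compute the trays' poses, the bar's yaw and the bottle's position.

```bash
python3 - <<'E'
from cell import arm
from h import *
np.set_printoptions(precision=3,suppress=True)
s=arm.camera_params("side");c=arm.camera_params("scene")
f=lambda u:(220+u[0]/1.75,120+u[1]/1.75)
for n,C in [("den",[(196,301),(352,287),(385,425),(217,440)]),("cro",[(206,103),(339,107),(339,207),(197,203)])]:
    P=np.array([ray(s,f(u),.013)[:2] for u in C]);m=P.mean(0)
    e=(P[1]-P[0]+P[2]-P[3])/2;g=(P[0]-P[3]+P[1]-P[2])/2
    print(n,m,P.tolist(),np.linalg.norm(e),np.linalg.norm(g),np.degrees([np.arctan2(e[1],e[0]),np.arctan2(-g[0],g[1])]))
im=cv2.cvtColor(cv2.imread("pics/scene0.png"),cv2.COLOR_BGR2HSV)
# scene tray corners
for n,C in [("den",[(216,250),(287,262),(258,314),(181,298)]),("cro",[(350,279),(428,300),(392,359),(314,325)])]:
    P=np.array([ray(c,u,.013)[:2] for u in C]);print("scene",n,P.mean(0),P.tolist())
print("bar top corners",[ray(s,f(u),.028) for u in [(84,97),(134,94),(134,109),(84,112)]])
print("bottle top",[ (z,ray(s,f((121,312)),z),ray(c,(269,211),z)) for z in(.06,.08,.1)])
print("burs",ray(s,f((133,230)),.04), "jar", ray(s,f((206,36)),.046))
print("bigjar",ray(s,(297,113),.06))
E
```

```text
den [ 0.615 -0.149] [[0.5302287557798375, -0.0706141169217821], [0.6952343247981345, -0.06652982273130836], [0.6957535098262244, -0.2272458610410788], [0.5372566757079092, -0.2298043430579454]] 0.1617852985525137 0.15999763812707596 [1.176 1.351]
cro [0.636 0.138] [[0.5667792504346825, 0.23196546966643583], [0.7315927224898279, 0.20942599745089585], [0.7017590968213794, 0.04527116558414124], [0.542120745585338, 0.06536962473239494]] 0.16362073434314423 0.1676047452285827 [-7.487 -9.356]
scene den [ 0.616 -0.144] [[0.5400924873261478, -0.2274169585813681], [0.5355602643339169, -0.06334129031662908], [0.6940538073010064, -0.06289411418117699], [0.6960106463405206, -0.22397061318124198]]
scene cro [0.635 0.14 ] [[0.5508301286326008, 0.07856181249570282], [0.5678869425675488, 0.23827837615300096], [0.7283664691705444, 0.1973229735605202], [0.6912299027881235, 0.04642278315926532]]
bar top corners [array([0.415, 0.241, 0.028]), array([0.477, 0.24 , 0.028]), array([0.476, 0.213, 0.028]), array([0.415, 0.213, 0.028])]
bottle top [(0.06, array([ 0.454, -0.111,  0.06 ]), array([ 0.429, -0.143,  0.06 ])), (0.08, array([ 0.455, -0.125,  0.08 ]), array([ 0.457, -0.13 ,  0.08 ])), (0.1, array([ 0.456, -0.139,  0.1  ]), array([ 0.484, -0.118,  0.1  ]))]
burs [0.469 0.009 0.04 ] jar [0.575 0.324 0.046]
bigjar [0.486 0.418 0.06 ]
```

send_rows(
  increments=[
    [9.18, [0, 0, 0], [0, 0, -0.127]],
    [9.18, [0, 0, 0], [0, 0, -0.127]],
    [9.18, [0, 0, 0], [0, 0, -0.128]],
    [9.18, [-3.5, -2.5, 0], [0, 0, 0]],
    [9.18, [0, 0, 0], [0, 0, 0]],
  ],
  force=25,
)

```text
clock: 0.65
position: [0.2743, 0.551, 0.2264]
ee_rot: [0.012, 3.138, -0.004]
force: [1.6, 0.5, -0.3]
width: 0.999
gripper_force: 0.0
```

send_rows(
  increments=[
    [9.18, [-3.3, -2.5, 0], [0, 0, 0]],
    [9.18, [-3.3, -2.5, 0], [0, 0, 0]],
    [9.18, [-3.3, -2.5, 0], [0, 0, 0]],
    [9.18, [-3.3, -2.5, 0], [0, 0, 0]],
    [9.18, [-3.3, -2.5, 0], [0, 0, 0]],
  ],
)

```text
clock: 1.15
position: [0.4347, 0.4281, 0.2266]
ee_rot: [0.003, 3.142, -0.001]
force: [0.3, 0.2, 0.3]
width: 1.001
gripper_force: 0.0
```

send_rows(
  increments=[
    [9.18, [-3.3, -2.5, 0], [0, 0, 0]],
    [9.18, [-3.3, -2.5, 0], [0, 0, 0]],
    [9.18, [-3.3, -2.5, 0], [0, 0, 0]],
    [9.18, [-3.3, -2.4, 0], [0, 0, 0]],
    [9.18, [0, 0, 0], [0, 0, 0]],
  ],
)

```text
clock: 1.65
position: [0.5707, 0.3235, 0.2262]
ee_rot: [0.017, 3.139, -0.006]
force: [-0.3, -0.5, -0.4]
width: 0.998
gripper_force: 0.0
```

```bash
cat >> h.py <<'E'
def snap(arm,name,n):
    o=arm.observe();p=arm.camera_params(name)
    cv2.imwrite(f"pics/{n}.png",cv2.cvtColor(arm.get_image(name),cv2.COLOR_RGB2BGR))
    print(o["position"].round(4),o["ee_rot"].round(3));return p
E
python3 - <<'E'
from cell import arm
from h import *
p=snap(arm,"wrist","w1")
print("jar",proj(p,(.575,.328,.046)))
np.savez("w1.npz",**p)
E
```

```text
[0.5707 0.3235 0.2262] [ 0.017  3.139 -0.006]
jar [324.4990245  220.04954756]
```

View pics/w1.png

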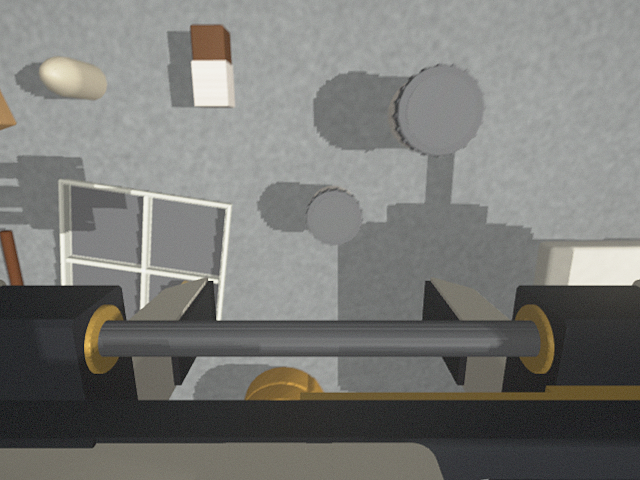

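The wrist view shows the small jar's lid at (333,216), the bar at about (211,65) and the crown tray's near edge from (61,181) to (231,204).

```bash
python3 - <<'E'
from h import *
p=np.load("w1.npz")
for n,u,z in [("jar",(334,216),.046),("t0",(61,180),.013),("t1",(231,204),.013),("b0",(191,25),.028),("b1",(228,25),.028),("b2",(232,106),.028),("b3",(193,107),.028),("conetip",(55,75),.058)]: print(n,ray(p,u,z).round(4))
E
```

```text
jar [0.5714 0.3365 0.046 ]
t0 [0.5409 0.0776 0.013 ]
t1 [0.5657 0.238  0.013 ]
b0 [0.4131 0.2191 0.028 ]
b1 [0.4135 0.2497 0.028 ]
b2 [0.4768 0.2485 0.028 ]
b3 [0.4773 0.2145 0.028 ]
conetip [0.4542 0.1183 0.058 ]
```

send_rows(
  increments=[
    [9.18, [-0.1, 1.0, 4], [0, 0, 0]],
    [9.18, [0, 0, 4], [0, 0, 0]],
    [9.18, [0, 0, 4], [0, 0, 0]],
    [9.18, [0, 0, 4], [0, 0, 0]],
    [9.18, [0, 0, 2], [0, 0, 0]],
  ],
)

```text
clock: 2.2
position: [0.5631, 0.3405, 0.0429]
ee_rot: [0.001, -3.137, 0.004]
force: [0.2, 0.2, 1.1]
width: 0.996
gripper_force: 0.0
```

send_rows(
  increments=[
    [9.18, [0, 0, 2], [0, 0, 0]],
    [9.18, [0, 0, 0], [0, 0, 0]],
    [3, [0, 0, 0], [0, 0, 0]],
    [3, [0, 0, 0], [0, 0, 0]],
    [3, [0, 0, 0], [0, 0, 0]],
  ],
)

```text
clock: 2.7
position: [0.5669, 0.3412, 0.0282]
ee_rot: [0.001, 3.14, 0.002]
force: [-0.4, -0.7, -0.7]
width: 0.788
gripper_force: 0.0
```

send_rows(
  increments=[
    [3, [0, 0, 0], [0, 0, 0]],
    [3, [0, 0, 0], [0, 0, 0]],
    [3, [0, 0, 0], [0, 0, 0]],
    [3, [0, 0, 0], [0, 0, 0]],
    [3, [0, 0, 0], [0, 0, 0]],
  ],
)

```text
clock: 3.2
position: [0.5664, 0.3403, 0.0271]
ee_rot: [0.002, 3.141, -0.0]
force: [-0.4, -1.7, 4.1]
width: 0.534
gripper_force: 25.0
```

send_rows(
  increments=[
    [3, [0, 0, -1.5], [0, 0, 0]],
    [3, [0, 0, -3], [0, 0, 0]],
    [3, [0, 0, -4], [0, 0, 0]],
    [3, [0, -2, -3.5], [0, 0, 0]],
    [3, [0, -4, 0], [0, 0, 0]],
  ],
)

```text
clock: 3.7
position: [0.5681, 0.2857, 0.1529]
ee_rot: [-0.007, 3.134, 0.012]
force: [1.4, -0.2, -1.4]
width: 0.534
gripper_force: 25.0
```

send_rows(
  increments=[
    [3, [-0.1, -4, 0], [0, 0, 0]],
    [3, [-0.1, -4, 0], [0, 0, 0]],
    [3, [-0.1, -4, 0], [0, 0, 0]],
    [3, [-0.1, -4, 0], [0, 0, 0]],
    [3, [-0.1, -4, 0], [0, 0, 0]],
  ],
)

```text
clock: 4.2
position: [0.5709, 0.0791, 0.1477]
ee_rot: [0.001, 3.141, 0.001]
force: [0.3, 0.9, -0.9]
width: 0.531
gripper_force: 25.0
```

send_rows(
  increments=[
    [3, [0, -4, 0], [0, 0, 0]],
    [3, [0, -4, 0], [0, 0, 0]],
    [3, [0, -4, 0], [0, 0, 0]],
    [3, [0, -4, 0], [0, 0, 0]],
    [3, [0, -2, 0], [0, 0, 0]],
  ],
)

```text
clock: 4.7
position: [0.5705, -0.104, 0.1477]
ee_rot: [0.008, 3.141, -0.003]
force: [-0.6, -0.2, -0.6]
width: 0.538
gripper_force: 25.0
```

send_rows(
  increments=[
    [3, [0, -0.3, 0], [0, 0, 0]],
    [3, [0, 0, 0], [0, 0, 0]],
  ],
)

```text
clock: 4.9
position: [0.571, -0.1026, 0.1473]
ee_rot: [0.003, 3.141, 0.001]
force: [-0.7, -0.1, -1.9]
width: 0.535
gripper_force: 25.0
```

```bash
python3 - <<'E'
from cell import arm
from h import *
p=snap(arm,"wrist","w2");print(arm.observe()["width"])
np.savez("w2.npz",**p)
E
```

```text
[ 0.571  -0.1026  0.1473] [3.000e-03 3.141e+00 1.000e-03]
0.5310097970667407
```

View pics/w2.png

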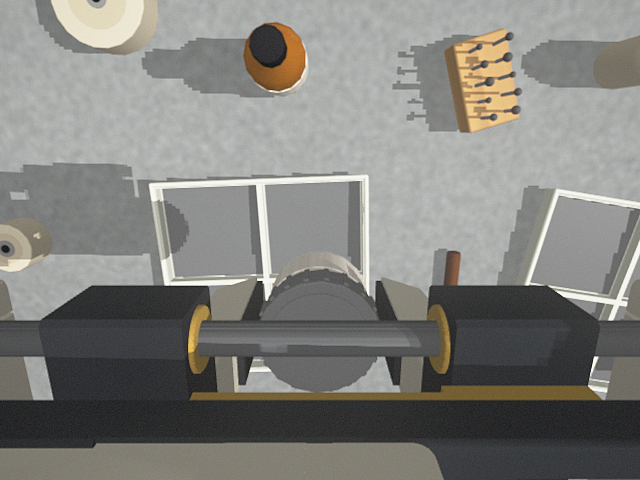

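The wrist view shows the denture tray's near corners at (151,184) and (367,176), the jar held at (320,335), the large wheel's hole at (96,0) and the small wheel's hole at (5,248).

```bash
python3 - <<'E'
from h import *
p=np.load("w2.npz")
for n,u,z in [("t0",(151,184),.013),("t1",(367,176),.013),("div",(262,182),.011),("wl",(96,0),.025),("ws",(5,248),.025),("crown corner",(556,190),.013),("jar in hand",(319,336),.167),("bottle",(268,46),.083),("burs",(488,30),.04)]: print(n,ray(p,u,z).round(4))
E
```

```text
t0 [ 0.5365 -0.2284  0.013 ]
t1 [ 0.5309 -0.0664  0.013 ]
div [ 0.5354 -0.1453  0.011 ]
wl [ 0.4175 -0.2446  0.025 ]
ws [ 0.5828 -0.3386  0.025 ]
crown corner [0.5417 0.0766 0.013 ]
jar in hand [ 0.577  -0.1027  0.167 ]
bottle [ 0.4557 -0.1289  0.083 ]
burs [0.4386 0.0021 0.04  ]
```

send_rows(
  increments=[
    [3, [0, 0, 4], [0, 0, 0]],
    [3, [0, 0, 4], [0, 0, 0]],
    [3, [0, 0, 2], [0, 0, 0]],
    [3, [0, 0, 1], [0, 0, 0]],
    [3, [0, 0, 0], [0, 0, 0]],
  ],
)

```text
clock: 5.45
position: [0.5705, -0.1009, 0.0359]
ee_rot: [0.002, -3.14, -0.001]
force: [0.2, -0.4, -1.0]
width: 0.531
gripper_force: 25.0
```

send_rows(
  increments=[
    [3, [0, 0, 0.5], [0, 0, 0]],
    [3, [0, 0, 0], [0, 0, 0]],
  ],
)

```text
clock: 5.65
position: [0.5716, -0.1022, 0.0325]
ee_rot: [0.001, 3.14, 0.0]
force: [0.1, 0.6, 0.0]
width: 0.533
gripper_force: 25.0
```

send_rows(
  increments=[
    [3, [0, 0, 0.2], [0, 0, 0]],
    [3, [0, 0, 0], [0, 0, 0]],
    [6.2, [0, 0, 0], [0, 0, 0]],
    [6.2, [0, 0, 0], [0, 0, 0]],
    [6.2, [0, 0, 0], [0, 0, 0]],
  ],
)

```text
clock: 6.15
position: [0.5711, -0.1026, 0.0299]
ee_rot: [0.001, 3.141, 0.0]
force: [-0.1, 0.3, -0.6]
width: 0.671
gripper_force: 0.0
```

send_rows(
  increments=[
    [6.2, [0, 0, -2], [0, 0, 0]],
    [9.18, [0, 0, -4], [0, 0, 0]],
    [9.18, [0, 0, -4], [0, 0, 0]],
    [9.18, [1, 2, -2], [0, 0, 0]],
    [9.18, [2, 4, 0], [0, 0, 0]],
  ],
)

```text
clock: 6.65
position: [0.5439, -0.0453, 0.1533]
ee_rot: [0.01, 3.134, -0.002]
force: [0.7, 0.3, -0.5]
width: 0.969
gripper_force: 0.0
```

send_rows(
  increments=[
    [9.18, [2, 4, 0], [0, 0, 0]],
    [9.18, [2, 4, 0], [0, 0, 0]],
    [9.18, [2, 4, 0], [0, 0, 0]],
    [9.18, [2.5, 3.5, 0], [0, 0, 0]],
    [9.18, [0, 0, 0], [0, 0, 0]],
  ],
)

```text
clock: 7.15
position: [0.4528, 0.1177, 0.1498]
ee_rot: [0.011, -3.14, -0.003]
force: [0.9, -0.1, 0.6]
width: 0.997
gripper_force: 0.0
```

```bash
python3 - <<'E'
from cell import arm
from h import *
p=snap(arm,"wrist","w3")
p2=snap(arm,"side","s3");print(proj(p,(.455,.114,.06)))
np.savez("w3.npz",**p)
a=cv2.imread("pics/w3.png")
b=cv2.imread("pics/s3.png")[100:440,220:460]
cv2.imwrite("pics/c3.png",np.hstack([cv2.resize(a,(440,330)),cv2.resize(b,(233,330))]))
E
```

```text
[0.4528 0.1177 0.1498] [ 1.10e-02 -3.14e+00 -3.00e-03]
[0.4547 0.115  0.15  ] [ 7.000e-03 -3.141e+00 -1.000e-03]
[312.86004275 247.63096997]
```

View pics/c3.png

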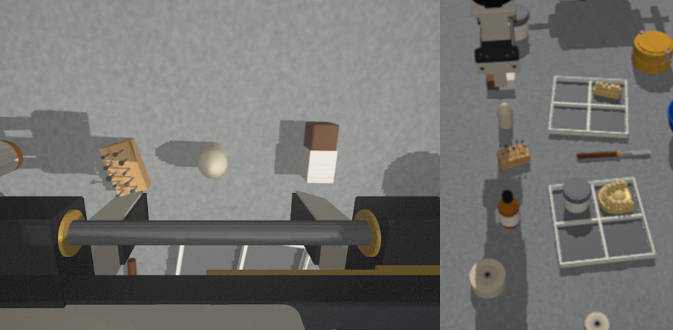

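The composite shows the jar standing in the upper-left denture compartment, and in the wrist part the cone at about (309,233) full-size, with the bur block at (180,245) and the bar at (467,222).

```bash
python3 - <<'E'
from h import *
p=np.load("w3.npz");k=640/440
for n,u,z in [("conetip",(211,158),.055),("block right",(150,187),.025),("block right top",(135,140),.025),("bar l",(306,150),.028),("bar r",(336,152),.028),("bar top",(320,122),.028),("bar bot",(322,183),.028)]: print(n,ray(p,np.array(u)*k,z).round(4))
E
```

```text
conetip [0.4441 0.1099 0.055 ]
block right [0.4855 0.0406 0.025 ]
block right top [0.4322 0.0278 0.025 ]
bar l [0.4413 0.211  0.028 ]
bar r [0.4433 0.2435 0.028 ]
bar top [0.4114 0.2229 0.028 ]
bar bot [0.4786 0.2323 0.028 ]
```

send_rows(
  increments=[
    [7, [0.1, -0.5, 0], [0, 0, 0]],
    [7, [0, 0, 2], [0, 0, 0]],
    [7, [0, 0, 4], [0, 0, 0]],
    [7, [0, 0, 4], [0, 0, 0]],
    [7, [0, 0, 2], [0, 0, 0]],
  ],
)

```text
clock: 7.75
position: [0.4545, 0.105, 0.0272]
ee_rot: [-0.006, -3.139, 0.003]
force: [-0.4, 0.3, 0.4]
width: 0.764
gripper_force: 0.0
```

send_rows(
  increments=[
    [7, [0, 0, 1.6], [0, 0, 0]],
    [7, [0, 0, 0], [0, 0, 0]],
    [1.5, [0, 0, 0], [0, 0, 0]],
    [1.5, [0, 0, 0], [0, 0, 0]],
    [1.5, [0, 0, 0], [0, 0, 0]],
  ],
)

```text
clock: 8.25
position: [0.4559, 0.1075, 0.0147]
ee_rot: [0.002, 3.14, 0.001]
force: [0.2, 0.6, 0.6]
width: 0.548
gripper_force: 0.0
```

send_rows(
  increments=[
    [1.5, [0, 0, 0], [0, 0, 0]],
    [1.5, [0, 0, 0], [0, 0, 0]],
    [1.5, [0, 0, 0], [0, 0, 0]],
    [1.5, [0, 0, 0], [0, 0, 0]],
  ],
)

```text
clock: 8.65
position: [0.4553, 0.1078, 0.0141]
ee_rot: [0.001, 3.141, 0.0]
force: [-0.7, 0.8, 5.8]
width: 0.336
gripper_force: 25.0
```

send_rows(
  increments=[
    [1.5, [0, 0, -2], [0, 0, 0]],
    [1.5, [0, 0, -4], [0, 0, 0]],
    [1.5, [0, 0, -4], [0, 0, 0]],
    [1.5, [0, 0, -4], [0, 0, 0]],
    [1.5, [-2.2, -3.2, 0], [0, 0, 0]],
  ],
)

```text
clock: 9.15
position: [0.4782, 0.0803, 0.1586]
ee_rot: [-0.01, 3.135, 0.007]
force: [1.7, 0.6, -1.1]
width: 0.345
gripper_force: 25.0
```

send_rows(
  increments=[
    [1.5, [-2.2, -3.2, 0], [0, 0, 0]],
    [1.5, [-2.2, -3.2, 0], [0, 0, 0]],
    [1.5, [-2.2, -3.2, 0], [0, 0, 0]],
    [1.5, [-2.2, -3.2, 0], [0, 0, 0]],
    [1.5, [-2.2, -3.2, 0], [0, 0, 0]],
  ],
)

```text
clock: 9.65
position: [0.5874, -0.0858, 0.1536]
ee_rot: [-0.001, -3.141, -0.0]
force: [0.2, 0.9, -0.6]
width: 0.34
gripper_force: 25.0
```

send_rows(
  increments=[
    [1.5, [-2.2, -3.2, 0], [0, 0, 0]],
    [1.5, [-2.2, -3.2, 0], [0, 0, 0]],
    [1.5, [-2.2, -3.2, 0], [0, 0, 0]],
    [1.5, [-0.2, -0.3, 0], [0, 0, 0]],
    [1.5, [0, 0, 0], [0, 0, 0]],
  ],
)

```text
clock: 10.15
position: [0.6545, -0.1848, 0.1529]
ee_rot: [-0.005, -3.141, 0.0]
force: [-0.8, 0.3, -0.4]
width: 0.338
gripper_force: 25.0
```

```bash
python3 - <<'E'
from cell import arm
from h import *
p=snap(arm,"wrist","w4");o=arm.observe();print(o["position"],o["width"])
np.savez("w4.npz",**p)
s=snap(arm,"scene","c4")
a=cv2.imread("pics/w4.png")
b=cv2.imread("pics/c4.png")[140:400,140:440]
cv2.imwrite("pics/d4.png",np.hstack([cv2.resize(a,(440,330)),cv2.resize(b,(360,312),).copy() if 0 else cv2.resize(b,(360,330))]))
E
```

```text
[ 0.6545 -0.1848  0.1529] [-0.005 -3.141  0.   ]
[ 0.6542908  -0.18313817  0.15307263] 0.3400211899591206
[ 0.6543 -0.1831  0.1531] [-2.00e-03 -3.14e+00 -1.00e-03]
```

View pics/d4.png

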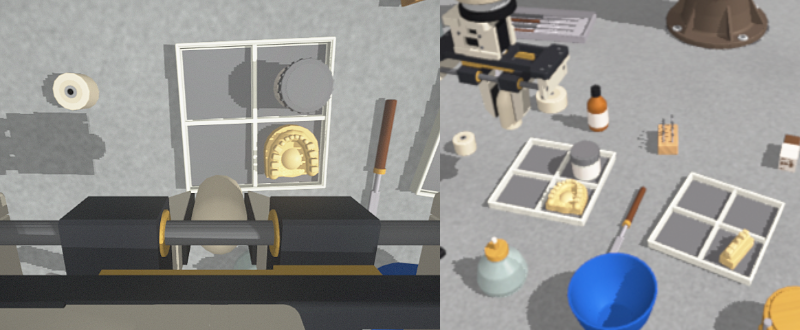

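```bash
python3 - <<'E'
from cell import arm
from h import *
p=np.load("w4.npz");s=arm.camera_params("scene");k=640/440
print("scene TCP",proj(s,(.654,-.183,.153)),"wrist: TCP floor, TCP",proj(p,(.654,-.183,.003)),proj(p,(.654,-.183,.153)))
for u in [(177,45),(335,38),(326,187),(184,192)]: print(ray(p,np.array(u)*k,.013).round(4))
print(ray(p,np.array((305,82))*k,.049),ray(p,np.array((219,180))*k,.199),ray(p,np.array((71,91))*k,.025))
E
```

```text
scene TCP [198.27883196 231.13027853] wrist: TCP floor, TCP [320.91927968 223.24695914] [323.07174741 300.02488051]
[ 0.5369 -0.2279  0.013 ]
[ 0.5307 -0.0657  0.013 ]
[ 0.6928 -0.0583  0.013 ]
[ 0.6986 -0.2267  0.013 ]
[ 0.57479178 -0.10402448  0.049     ] [ 0.62063241 -0.18491974  0.199     ] [ 0.58230032 -0.33744969  0.025     ]
```

The composite shows the jar upright beside the cast, the cone in the grip at (319,262), the small wheel at (103,132) full-size, and the projected tray corners agree with the known pose.

send_rows(
  increments=[
    [1.5, [0, 0, 4], [0, 0, 0]],
    [1.5, [0, 0, 4], [0, 0, 0]],
    [1.5, [0, 0, 3], [0, 0, 0]],
    [1.5, [0, 0, 1.5], [0, 0, 0]],
    [1.5, [0, 0, 0.5], [0, 0, 0]],
  ],
)

```text
clock: 10.75
position: [0.6538, -0.1821, 0.0225]
ee_rot: [0.001, -3.139, -0.002]
force: [0.5, -0.6, -0.3]
width: 0.339
gripper_force: 25.0
```

send_rows(
  increments=[
    [1.5, [0, 0, 0.2], [0, 0, 0]],
    [1.5, [0, 0, 0], [0, 0, 0]],
  ],
)

```text
clock: 10.95
position: [0.6558, -0.1836, 0.0231]
ee_rot: [0.001, 3.139, -0.001]
force: [0.2, -0.3, -0.0]
width: 0.338
gripper_force: 25.0
```

send_rows(
  increments=[
    [1.5, [0, 0, 0.4], [0, 0, 0]],
    [1.5, [0, 0, 0.1], [0, 0, 0]],
    [1.5, [0, 0, 0], [0, 0, 0]],
  ],
)

```text
clock: 11.25
position: [0.6552, -0.1837, 0.0173]
ee_rot: [0.002, 3.141, -0.0]
force: [-0.1, -0.1, 1.4]
width: 0.34
gripper_force: 25.0
```

send_rows(
  increments=[
    [4.2, [0, 0, 0], [0, 0, 0]],
    [4.2, [0, 0, 0], [0, 0, 0]],
    [4.2, [0, 0, -2], [0, 0, 0]],
    [4.2, [0, 0, -4], [0, 0, 0]],
    [4.2, [0, 0, -4], [0, 0, 0]],
  ],
)

```text
clock: 11.75
position: [0.6541, -0.1835, 0.1171]
ee_rot: [-0.002, -3.14, -0.001]
force: [0.9, 0.3, 0.3]
width: 0.459
gripper_force: 0.0
```

send_rows(
  increments=[
    [9.18, [0, 0, -4], [0, 0, 0]],
    [9.18, [4, -1, 0], [0, 0, 0]],
    [9.18, [4, -1, 0], [0, 0, 0]],
    [9.18, [4, -1.1, 0], [0, 0, 0]],
    [9.18, [4, -1.1, 0], [0, 0, 0]],
  ],
)

```text
clock: 12.25
position: [0.4931, -0.2257, 0.1568]
ee_rot: [0.001, 3.141, -0.0]
force: [0.1, -0.8, 0.0]
width: 0.846
gripper_force: 0.0
```

send_rows(
  increments=[
    [9.18, [4, -1, 0], [0, 0, 0]],
    [9.18, [4, -1, 0], [0, 0, 0]],
    [9.18, [0, 0, 0], [0, 0, -0.117]],
    [9.18, [0, 0, 0], [0, 0, -0.117]],
    [9.18, [0, 0, 0], [0, 0, -0.117]],
  ],
)

```text
clock: 12.75
position: [0.4145, -0.2455, 0.1571]
ee_rot: [-0.554, 3.092, -0.0]
force: [1.3, 1.3, -0.4]
width: 0.999
gripper_force: 0.0
```

```bash
python3 - <<'E'
from cell import arm
from h import *
p=snap(arm,"wrist","w5");o=arm.observe();print(o["position"],o["width"])
s=snap(arm,"side","s5")
print(proj(p,(.414,-.246,.025)))
g=cv2.cvtColor(cv2.imread("pics/w5.png"),cv2.COLOR_BGR2HSV)
m=cv2.inRange(g,(10,25,150),(35,120,255));m[285:]=0
n,l,st,ct=cv2.connectedComponentsWithStats(m)
for i in range(1,n):
    if st[i,4]>600: print(st[i],ct[i].round(1),ray(p,(st[i,0]+st[i,2]/2,ct[i,1]),.02).round(4))
b=cv2.imread("pics/s5.png")[100:440,220:460]
cv2.imwrite("pics/d5.png",np.hstack([cv2.resize(cv2.imread("pics/w5.png"),(440,330)),cv2.resize(b,(233,330))]))
E
```

```text
[ 0.4145 -0.2455  0.1571] [-0.554  3.092 -0.   ]
[ 0.41461119 -0.24553554  0.15702915] 1.0018829135509617
[ 0.4146 -0.2455  0.157 ] [-0.565  3.09  -0.   ]
[318.12742536 228.06318359]
[ 281  193   78   75 4324] [319.4 229.5] [ 0.4158 -0.2438  0.02  ]
```

View pics/d5.png

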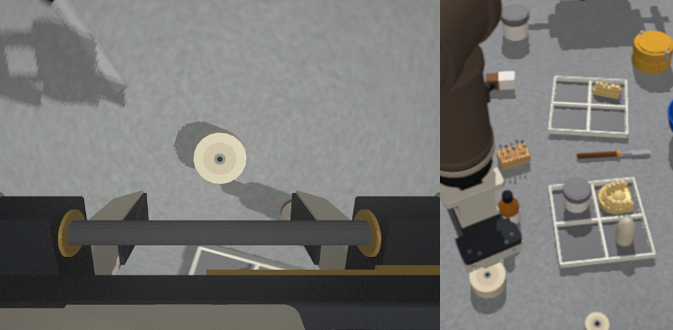

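The composite shows the cone standing in the lower-right denture compartment, and the large wheel centred between the open fingers at (319,229) full-size.

send_rows(
  increments=[
    [9.18, [0, 0, 4], [0, 0, 0]],
    [9.18, [0, 0, 4], [0, 0, 0]],
    [9.18, [0, 0, 4], [0, 0, 0]],
    [9.18, [0, 0, 2], [0, 0, 0]],
    [9.18, [0, 0, 0], [0, 0, 0]],
  ],
)

```text
clock: 13.35
position: [0.4129, -0.2445, 0.0144]
ee_rot: [0.542, -3.09, -0.004]
force: [-0.9, 1.0, -0.5]
width: 1.002
gripper_force: 0.0
```

send_rows(
  increments=[
    [9.18, [0, 0, 0.2], [0, 0, 0]],
    [9.18, [0, 0, 0], [0, 0, 0]],
  ],
)

```text
clock: 13.55
position: [0.4156, -0.2458, 0.0158]
ee_rot: [-0.545, 3.092, -0.002]
force: [0.1, -0.3, 0.5]
width: 1.001
gripper_force: 0.0
```

Lower 3 mm more and close.

send_rows(
  increments=[
    [9.18, [0, 0, 0.3], [0, 0, 0]],
    [4, [0, 0, 0], [0, 0, 0]],
    [4, [0, 0, 0], [0, 0, 0]],
    [4, [0, 0, 0], [0, 0, 0]],
    [4, [0, 0, 0], [0, 0, 0]],
  ],
)

```text
clock: 14.05
position: [0.4148, -0.2454, 0.0119]
ee_rot: [-0.547, 3.093, -0.0]
force: [0.4, 0.3, 0.0]
width: 0.705
gripper_force: 0.0
```

send_rows(
  increments=[
    [4, [0, 0, 0], [0, 0, 0]],
    [4, [0, 0, 0], [0, 0, 0]],
    [4, [0, 0, 0], [0, 0, 0]],
  ],
)

```text
clock: 14.35
position: [0.4148, -0.2454, 0.0118]
ee_rot: [-0.547, 3.093, -0.0]
force: [-1.3, 0.7, 3.2]
width: 0.649
gripper_force: 25.0
```

send_rows(
  increments=[
    [4, [0, 0, -1.5], [0, 0, 0]],
    [4, [0, 0, -3], [0, 0, 0]],
    [4, [0, 0, -4], [0, 0, 0]],
    [4, [0, 0, -3.5], [0, 0, 0]],
    [4, [-3, 0, 0], [0, 0, 0]],
  ],
)

```text
clock: 14.85
position: [0.4423, -0.238, 0.136]
ee_rot: [-0.539, 3.091, -0.006]
force: [0.7, 0.2, -1.0]
width: 0.644
gripper_force: 25.0
```

send_rows(
  increments=[
    [4, [-4, 0, 0], [0, 0, 0]],
    [4, [-4, 0, 0], [0, 0, 0]],
    [4, [-4, 0, 0], [0, 0, 0]],
    [4, [-2.1, -0.1, 0], [0, 0, 0]],
    [4, [0, 0, 0], [0, 0, -0.117]],
  ],
)

```text
clock: 15.35
position: [0.5788, -0.185, 0.1311]
ee_rot: [-0.734, 3.053, 0.001]
force: [-0.4, -0.4, -0.4]
width: 0.646
gripper_force: 25.0
```

send_rows(
  increments=[
    [4, [0, 0, 0], [0, 0, -0.117]],
    [4, [0, 0, 0], [0, 0, -0.117]],
    [4, [0, 0, 4], [0, 0, 0]],
    [4, [0, 0, 2], [0, 0, 0]],
    [4, [0, 0, 0], [0, 0, 0]],
  ],
)

```text
clock: 15.85
position: [0.5732, -0.1872, 0.0687]
ee_rot: [1.077, -2.946, -0.005]
force: [0.7, -0.3, -1.1]
width: 0.645
gripper_force: 25.0
```

send_rows(
  increments=[
    [4, [0, 0, 0], [0, 0, 0]],
  ],
)

```text
clock: 15.95
position: [0.5757, -0.1877, 0.0719]
ee_rot: [1.079, -2.95, -0.001]
force: [-0.5, 0.5, 0.1]
width: 0.647
gripper_force: 25.0
```

send_rows(
  increments=[
    [4, [0, 0, 2.5], [0, 0, 0]],
    [4, [0, 0, 1.5], [0, 0, 0]],
    [4, [0, 0, 1], [0, 0, 0]],
    [4, [0, 0, 0.3], [0, 0, 0]],
    [4, [0, 0, 0], [0, 0, 0]],
  ],
)

```text
clock: 16.45
position: [0.5757, -0.1877, 0.0188]
ee_rot: [1.079, -2.95, -0.0]
force: [-0.3, -0.3, 0.3]
width: 0.639
gripper_force: 25.0
```

send_rows(
  increments=[
    [4, [0, 0, 0], [0, 0, 0]],
  ],
)

```text
clock: 16.55
position: [0.5762, -0.1878, 0.0194]
ee_rot: [-1.079, 2.95, -0.001]
force: [-0.3, 0.5, 0.2]
width: 0.646
gripper_force: 25.0
```

send_rows(
  increments=[
    [4, [0, 0, 0.3], [0, 0, 0]],
    [4, [0, 0, 0], [0, 0, 0]],
    [6.8, [0, 0, 0], [0, 0, 0]],
    [6.8, [0, 0, 0], [0, 0, 0]],
    [6.8, [0, 0, 0], [0, 0, 0]],
  ],
)

```text
clock: 17.05
position: [0.5758, -0.1877, 0.0159]
ee_rot: [-1.079, 2.95, -0.0]
force: [0.4, 0.9, -0.3]
width: 0.74
gripper_force: 0.0
```

send_rows(
  increments=[
    [6.8, [0, 0, -2], [0, 0, 0]],
    [6.8, [0, 0, -4], [0, 0, 0]],
    [9.18, [0, 0, -4], [0, 0, 0]],
    [9.18, [0, 0, -3], [0, 0, 0]],
    [9.18, [0, 0, 0], [0, 0, 0.14]],
  ],
)

```text
clock: 17.55
position: [0.5784, -0.1885, 0.1507]
ee_rot: [-0.866, 3.012, -0.006]
force: [0.2, -0.0, 0.5]
width: 0.953
gripper_force: 0.0
```

send_rows(
  increments=[
    [9.18, [0, 0, 0], [0, 0, 0.14]],
    [9.18, [0, 0, 0], [0, 0, 0.14]],
    [9.18, [0, 0, 0], [0, 0, 0.14]],
    [9.18, [0, 0, 0], [0, 0, 0.142]],
    [9.18, [0, 0, 0], [0, 0, 0]],
  ],
)

```text
clock: 18.05
position: [0.5757, -0.1874, 0.1458]
ee_rot: [-0.005, -3.142, 0.0]
force: [0.5, 0.4, 0.3]
width: 1.0
gripper_force: 0.0
```

send_rows(
  increments=[
    [9.18, [-0.2, -4, 0], [0, 0, 0]],
    [9.18, [-0.2, -4, 0], [0, 0, 0]],
    [9.18, [-0.2, -4, 0], [0, 0, 0]],
    [9.18, [0, -3, 0], [0, 0, 0]],
    [9.18, [0, 0, 0], [0, 0, 0]],
  ],
)

```text
clock: 18.55
position: [0.5796, -0.3441, 0.1456]
ee_rot: [-0.005, -3.141, 0.006]
force: [0.0, -0.1, -0.2]
width: 1.0
gripper_force: 0.0
```

```bash
python3 - <<'E'
from cell import arm
from h import *
p=snap(arm,"wrist","w6");o=arm.observe();print(o["position"],o["width"])
s=snap(arm,"side","s6")
print(proj(p,(.582,-.338,.025)))
g=cv2.cvtColor(cv2.imread("pics/w6.png"),cv2.COLOR_BGR2HSV)
m=cv2.inRange(g,(10,25,150),(35,120,255));m[285:]=0
n,l,st,ct=cv2.connectedComponentsWithStats(m)
for i in range(1,n):
    if st[i,4]>600: print(st[i],ct[i].round(1),ray(p,(st[i,0]+st[i,2]/2,ct[i,1]),.02).round(4))
b=cv2.imread("pics/s6.png")[100:440,220:460]
cv2.imwrite("pics/d6.png",np.hstack([cv2.resize(cv2.imread("pics/w6.png"),(440,330)),cv2.resize(b,(233,330))]))
E
```

```text
[ 0.5796 -0.3441  0.1456] [-0.005 -3.141  0.006]
[ 0.58040923 -0.34082645  0.14545932] 1.000219035972339
[ 0.5804 -0.3408  0.1455] [-2.000e-03 -3.141e+00  2.000e-03]
[327.53270042 235.93500632]
[ 496  189   84   79 4905] [537.2 228. ] [ 0.5776 -0.18    0.02  ]
[ 304  212   51   49 1745] [328.8 236. ] [ 0.5834 -0.3364  0.02  ]
```

View pics/d6.png

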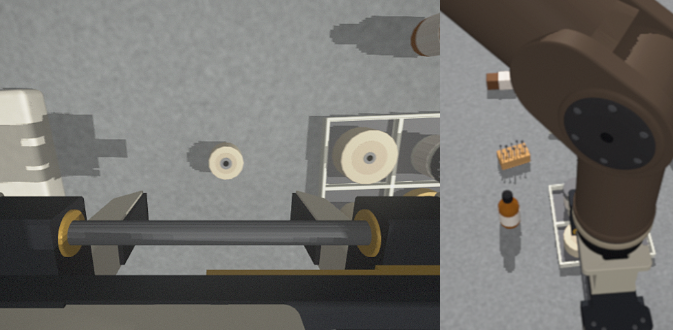

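The composite shows the large wheel flat in its compartment at (537,228), the small wheel between the fingers at (329,236), and a white machine's edge at about (92,218) full-size on the left, which I check for clearance.

```bash
python3 - <<'E'
from cell import arm
from h import *
p=arm.camera_params("wrist");c=arm.camera_params("scene")
for z in(0,.03,.06,.1): print(z,ray(p,(92,260),z).round(3),ray(p,(70,140),z).round(3),ray(c,(103,222),z).round(3))
E
```

```text
0 [ 0.611 -0.525  0.   ] [ 0.515 -0.526  0.   ] [ 0.502 -0.55   0.   ]
0.03 [ 0.601 -0.506  0.03 ] [ 0.515 -0.508  0.03 ] [ 0.537 -0.515  0.03 ]
0.06 [ 0.591 -0.488  0.06 ] [ 0.514 -0.489  0.06 ] [ 0.571 -0.479  0.06 ]
0.1 [ 0.577 -0.463  0.1  ] [ 0.513 -0.465  0.1  ] [ 0.617 -0.432  0.1  ]
```

send_rows(
  increments=[
    [8, [-0.2, 0.4, 3.5], [0, 0, 0]],
    [8, [0, 0, 4], [0, 0, 0]],
    [8, [0, 0, 3], [0, 0, 0]],
    [8, [0, 0, 2], [0, 0, 0]],
    [8, [0, 0, 0.6], [0, 0, 0]],
  ],
)

```text
clock: 19.15
position: [0.5827, -0.3308, 0.0122]
ee_rot: [0.005, -3.138, -0.005]
force: [0.1, -0.5, 0.9]
width: 0.871
gripper_force: 0.0
```

send_rows(
  increments=[
    [8, [0, 0, 0], [0, 0, 0]],
    [8, [0, 0, 0], [0, 0, 0]],
  ],
)

```text
clock: 19.35
position: [0.5846, -0.3334, 0.016]
ee_rot: [-0.001, 3.14, -0.001]
force: [0.7, 0.3, 0.0]
width: 0.87
gripper_force: 0.0
```

send_rows(
  increments=[
    [8, [0, -0.2, 0.4], [0, 0, 0]],
    [2, [0, 0, 0], [0, 0, 0]],
    [2, [0, 0, 0], [0, 0, 0]],
    [2, [0, 0, 0], [0, 0, 0]],
    [2, [0, 0, 0], [0, 0, 0]],
  ],
)

```text
clock: 19.85
position: [0.5837, -0.3357, 0.0109]
ee_rot: [0.001, 3.141, 0.0]
force: [-0.9, -0.9, -0.0]
width: 0.571
gripper_force: 0.0
```

send_rows(
  increments=[
    [2, [0, 0, 0], [0, 0, 0]],
    [2, [0, 0, 0], [0, 0, 0]],
    [2, [0, 0, 0], [0, 0, 0]],
    [2, [0, 0, 0], [0, 0, 0]],
    [2, [0, 0, 0], [0, 0, 0]],
  ],
)

```text
clock: 20.35
position: [0.5836, -0.3357, 0.0108]
ee_rot: [0.001, 3.142, 0.0]
force: [-0.5, -0.2, 0.4]
width: 0.405
gripper_force: 25.0
```

send_rows(
  increments=[
    [2, [0, 0, -1.5], [0, 0, 0]],
    [2, [0, 0, -3.5], [0, 0, 0]],
    [2, [0, 0, -4], [0, 0, 0]],
    [2, [0, 0, -4], [0, 0, 0]],
    [2, [-0.7, 3.9, -2], [0, 0, 0]],
  ],
)

```text
clock: 20.85
position: [0.5898, -0.3043, 0.1662]
ee_rot: [0.015, 3.137, -0.011]
force: [0.9, -0.0, 1.1]
width: 0.4
gripper_force: 25.0
```

send_rows(
  increments=[
    [2, [-0.7, 3.9, 0], [0, 0, 0]],
    [2, [-0.7, 3.9, 0], [0, 0, 0]],
    [2, [-0.8, 3.9, 0], [0, 0, 0]],
    [2, [-0.8, 3.9, 0], [0, 0, 0]],
    [2, [-0.8, 3.9, 0], [0, 0, 0]],
  ],
)

```text
clock: 21.35
position: [0.629, -0.1002, 0.1621]
ee_rot: [0.002, 3.14, -0.0]
force: [0.4, 1.0, -0.1]
width: 0.408
gripper_force: 25.0
```

send_rows(
  increments=[
    [2, [-0.8, 3.9, 0], [0, 0, 0]],
    [2, [-0.8, 3.9, 0], [0, 0, 0]],
    [2, [-0.8, 3.9, 0], [0, 0, 0]],
    [2, [-0.7, 3.9, 0], [0, 0, 0]],
    [2, [-0.7, 3.9, 0], [0, 0, 0]],
  ],
)

```text
clock: 21.85
position: [0.6672, 0.0948, 0.162]
ee_rot: [0.002, 3.141, 0.0]
force: [0.3, 0.2, 0.1]
width: 0.404
gripper_force: 25.0
```

send_rows(
  increments=[
    [2, [0, 0, 0], [0, 0, 0]],
    [2, [0, 0, 0], [0, 0, 0]],
  ],
)

```text
clock: 22.05
position: [0.6669, 0.0948, 0.1615]
ee_rot: [-0.003, 3.141, 0.0]
force: [0.1, -1.3, 0.1]
width: 0.406
gripper_force: 25.0
```

```bash
python3 - <<'E'
from cell import arm
from h import *
p=snap(arm,"wrist","w7");o=arm.observe();print(o["position"],o["width"])
np.savez("w7.npz",**p)
s=snap(arm,"scene","c7")
b=cv2.imread("pics/c7.png")[140:400,140:460]
cv2.imwrite("pics/d7.png",np.hstack([cv2.resize(cv2.imread("pics/w7.png"),(440,330)),cv2.resize(b,(360,330))]))
E
```

```text
[0.6669 0.0948 0.1615] [-3.000e-03  3.141e+00  0.000e+00]
[0.66695827 0.09278128 0.16146954] 0.40428655527357166
[0.667  0.0928 0.1615] [ 1.000e-03  3.141e+00 -1.000e-03]
```

View pics/d7.png

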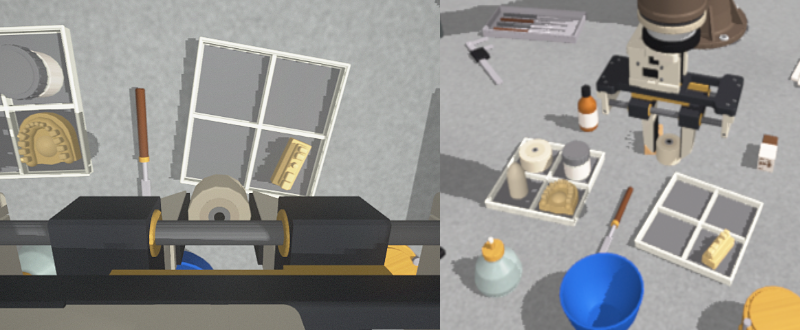

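The scene half shows all three denture items in their compartments. The wrist half shows the crown tray corners at (199,38), (349,65), (315,195) and (182,178) (scale 0.6875), with the cast at (290,162).

```bash
python3 - <<'E'
from h import *
p=np.load("w7.npz");k=640/440
P=np.array([ray(p,np.array(u)*k,.013)[:2] for u in [(199,38),(349,65),(315,195),(182,178)]]);print(P.round(4),P.mean(0))
for n,u,z in [("cross",(260,127),.011),("cast",(290,162),.02),("castleft",(268,183),.003),("cast2",(290,137),.025),("wheel",(220,217),.175)]: print(n,ray(p,np.array(u)*k,z).round(4))
E
```

```text
[[0.5416 0.0734]
 [0.568  0.2349]
 [0.7185 0.2128]
 [0.6967 0.0501]] [0.63122739 0.14283033]
cross [0.6354 0.1419 0.011 ]
cast [0.6747 0.1771 0.02  ]
castleft [0.7065 0.1562 0.003 ]
cast2 [0.6446 0.1736 0.025 ]
wheel [0.6672 0.0951 0.175 ]
```

send_rows(
  increments=[
    [2, [0, 0.2, 4], [0, 0, 0]],
    [2, [0, 0, 4], [0, 0, 0]],
    [2, [0, 0, 3], [0, 0, 0]],
    [2, [0, 0, 2], [0, 0, 0]],
    [2, [0, 0, 1], [0, 0, 0]],
  ],
)

```text
clock: 22.65
position: [0.6659, 0.093, 0.019]
ee_rot: [-0.005, -3.139, 0.002]
force: [0.0, -0.1, -0.7]
width: 0.408
gripper_force: 25.0
```

send_rows(
  increments=[
    [2, [0, 0, 0], [0, 0, 0]],
    [2, [0, 0, 0], [0, 0, 0]],
  ],
)

```text
clock: 22.85
position: [0.6678, 0.0945, 0.0219]
ee_rot: [0.003, 3.14, 0.0]
force: [0.0, 0.9, 0.8]
width: 0.408
gripper_force: 25.0
```

send_rows(
  increments=[
    [2, [0, 0, 0.6], [0, 0, 0]],
    [2, [0, 0, 0], [0, 0, 0]],
    [4.6, [0, 0, 0], [0, 0, 0]],
    [4.6, [0, 0, 0], [0, 0, 0]],
    [4.6, [0, 0, 0], [0, 0, 0]],
  ],
)

```text
clock: 23.35
position: [0.6671, 0.0953, 0.015]
ee_rot: [0.001, 3.141, 0.0]
force: [0.4, 0.9, -0.5]
width: 0.499
gripper_force: 0.0
```

send_rows(
  increments=[
    [4.6, [0, 0, -2], [0, 0, 0]],
    [4.6, [0, 0, -4], [0, 0, 0]],
    [7, [0, 0, -4], [0, 0, 0]],
    [7, [0, 0, -4], [0, 0, 0]],
    [7, [3.7, 2.2, 0], [0, 0, 0]],
  ],
)

```text
clock: 23.85
position: [0.6371, 0.1137, 0.1612]
ee_rot: [0.011, 3.128, -0.0]
force: [1.7, 0.6, -0.6]
width: 0.711
gripper_force: 0.0
```

send_rows(
  increments=[
    [7, [3.7, 2.3, 0], [0, 0, 0]],
    [7, [3.7, 2.3, 0], [0, 0, 0]],
    [7, [3.7, 2.2, 0], [0, 0, 0]],
    [7, [3.7, 2.3, 0], [0, 0, 0]],
    [7, [3.7, 2.2, 0], [0, 0, 0]],
  ],
)

```text
clock: 24.35
position: [0.4436, 0.2313, 0.155]
ee_rot: [0.001, 3.141, 0.001]
force: [0.9, 1.2, 0.5]
width: 0.764
gripper_force: 0.0
```

send_rows(
  increments=[
    [7, [0, 0, 0], [0, 0, 0]],
    [7, [0, 0, 0], [0, 0, 0]],
  ],
)

```text
clock: 24.55
position: [0.4446, 0.2312, 0.1552]
ee_rot: [-0.002, 3.141, 0.001]
force: [0.6, -0.0, -0.1]
width: 0.764
gripper_force: 0.0
```

```bash
python3 - <<'E'
from cell import arm
from h import *
p=snap(arm,"wrist","w8");o=arm.observe();print(o["position"],o["width"])
s=snap(arm,"scene","c8")
print(proj(p,(.445,.230,.028)))
b=cv2.imread("pics/c8.png")[140:400,140:460]
cv2.imwrite("pics/d8.png",np.hstack([cv2.resize(cv2.imread("pics/w8.png"),(440,330)),cv2.resize(b,(360,330))]))
np.savez("w8.npz",**p)
E
```

```text
[0.4446 0.2312 0.1552] [-2.000e-03  3.141e+00  1.000e-03]
[0.44562042 0.23040221 0.15514849] 0.759736985402539
[0.4456 0.2304 0.1551] [1.000e-03 3.141e+00 0.000e+00]
[317.04205275 230.90433916]
```

View pics/d8.png

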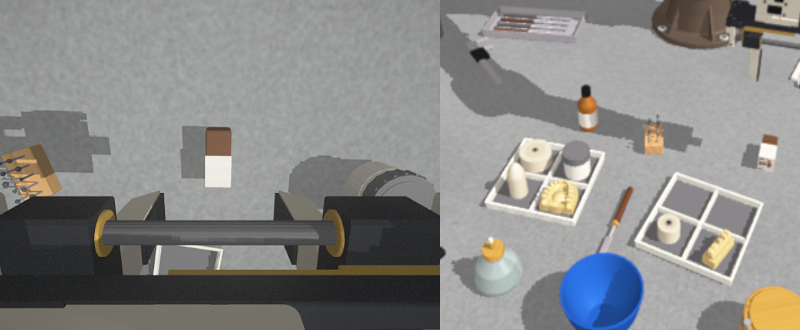

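The scene half shows the small wheel flat in its crown compartment; the wrist half shows the bar centred at (317,230) full-size, aligned with the fingers.

send_rows(
  increments=[
    [7, [0, 0, 4], [0, 0, 0]],
    [7, [0, 0, 4], [0, 0, 0]],
    [7, [0, 0, 3], [0, 0, 0]],
    [7, [0, 0, 2], [0, 0, 0]],
    [7, [0, 0, 1], [0, 0, 0]],
  ],
)

```text
clock: 25.15
position: [0.4454, 0.2289, 0.0128]
ee_rot: [-0.005, -3.14, 0.003]
force: [0.4, 0.5, -0.1]
width: 0.764
gripper_force: 0.0
```

send_rows(
  increments=[
    [7, [0, 0, 0], [0, 0, 0]],
    [1, [0, 0, 0.3], [0, 0, 0]],
    [1, [0, 0, 0], [0, 0, 0]],
    [1, [0, 0, 0], [0, 0, 0]],
    [1, [0, 0, 0], [0, 0, 0]],
  ],
)

```text
clock: 25.65
position: [0.4455, 0.2307, 0.0124]
ee_rot: [0.001, 3.14, 0.001]
force: [-0.9, 0.5, -0.3]
width: 0.464
gripper_force: 0.0
```

send_rows(
  increments=[
    [1, [0, 0, 0], [0, 0, 0]],
    [1, [0, 0, 0], [0, 0, 0]],
    [1, [0, 0, 0], [0, 0, 0]],
    [1, [0, 0, 0], [0, 0, 0]],
    [1, [0, 0, 0], [0, 0, 0]],
  ],
)

```text
clock: 26.15
position: [0.4452, 0.2306, 0.012]
ee_rot: [0.001, 3.141, 0.0]
force: [-1.0, 1.2, 5.4]
width: 0.304
gripper_force: 25.0
```

send_rows(
  increments=[
    [1, [0, 0, -1.5], [0, 0, 0]],
    [1, [0, 0, -3], [0, 0, 0]],
    [1, [0, 0, -4], [0, 0, 0]],
    [1, [-2.3, -2.2, -1.5], [0, 0, 0]],
    [1, [-3, -2.5, 0], [0, 0, 0]],
  ],
)

```text
clock: 26.65
position: [0.4989, 0.185, 0.1144]
ee_rot: [-0.005, 3.138, 0.004]
force: [1.2, 0.4, -0.3]
width: 0.307
gripper_force: 25.0
```

send_rows(
  increments=[
    [1, [-3, -2.5, 0], [0, 0, 0]],
    [1, [-3, -2.5, 0], [0, 0, 0]],
    [1, [-3, -2.4, 0], [0, 0, 0]],
    [1, [0, 0, 0], [0, 0, 0.077]],
    [1, [0, 0, 0], [0, 0, 0.077]],
  ],
)

```text
clock: 27.15
position: [0.5886, 0.1076, 0.1111]
ee_rot: [-0.252, -3.131, 0.001]
force: [-0.3, 0.6, -1.0]
width: 0.301
gripper_force: 25.0
```

send_rows(
  increments=[
    [1, [0, 0, 3], [0, 0, 0]],
    [1, [0, 0, 2], [0, 0, 0]],
    [1, [0, 0, 0], [0, 0, 0]],
    [1, [0, 0, 0], [0, 0, 0]],
  ],
)

```text
clock: 27.55
position: [0.5878, 0.1092, 0.0617]
ee_rot: [-0.243, -3.131, 0.001]
force: [0.1, -0.3, -0.8]
width: 0.302
gripper_force: 25.0
```

send_rows(
  increments=[
    [1, [0, 0, 2.5], [0, 0, 0]],
    [1, [0, 0, 1.2], [0, 0, 0]],
    [1, [0, 0, 0.5], [0, 0, 0]],
    [1, [0, 0, 0], [0, 0, 0]],
    [1, [0, 0, 0], [0, 0, 0]],
  ],
)

```text
clock: 28.05
position: [0.5885, 0.1094, 0.0205]
ee_rot: [0.243, 3.131, 0.0]
force: [0.0, 0.4, -0.6]
width: 0.304
gripper_force: 25.0
```

Lower 5 mm, release, lift, then move clear toward the robot for a last look.

send_rows(
  increments=[
    [1, [0, 0, 0.3], [0, 0, 0]],
    [1, [0, 0, 0.2], [0, 0, 0]],
    [1, [0, 0, 0], [0, 0, 0]],
    [3.8, [0, 0, 0], [0, 0, 0]],
    [3.8, [0, 0, 0], [0, 0, 0]],
  ],
)

```text
clock: 28.55
position: [0.588, 0.1093, 0.0148]
ee_rot: [0.243, 3.132, 0.0]
force: [-0.4, 0.0, 0.1]
width: 0.397
gripper_force: 0.0
```

send_rows(
  increments=[
    [3.8, [0, 0, 0], [0, 0, 0]],
    [3.8, [0, 0, -2], [0, 0, 0]],
    [3.8, [0, 0, -4], [0, 0, 0]],
    [3.8, [0, 0, -4], [0, 0, 0]],
    [3.8, [0, 0, -4], [0, 0, 0]],
  ],
)

```text
clock: 29.05
position: [0.5877, 0.1092, 0.1561]
ee_rot: [-0.243, -3.132, 0.0]
force: [0.8, 0.8, -0.3]
width: 0.419
gripper_force: 0.0
```

send_rows(
  increments=[
    [3.8, [3, 3, -2], [0, 0, 0]],
    [3.8, [3, 3, 0], [0, 0, 0]],
    [3.8, [3, 3, 0], [0, 0, 0]],
    [3.8, [3, 3, 0], [0, 0, 0]],
    [3.8, [0, 0, 0], [0, 0, 0]],
  ],
)

```text
clock: 29.55
position: [0.4837, 0.2525, 0.1748]
ee_rot: [-0.229, -3.131, -0.004]
force: [-0.2, -0.7, -0.1]
width: 0.411
gripper_force: 0.0
```

```bash
python3 - <<'E'
from cell import arm
from h import *
snap(arm,"side","s9");snap(arm,"scene","c9")
a=cv2.imread("pics/s9.png")[150:400,310:470]
b=cv2.imread("pics/c9.png")[220:370,170:440]
cv2.imwrite("pics/d9.png",np.hstack([cv2.resize(a,(288,450)),cv2.resize(b,(510,450))]))
E
```

```text
[0.4837 0.2525 0.1748] [-0.229 -3.131 -0.004]
[0.4858 0.2494 0.1748] [-2.340e-01 -3.132e+00 -2.000e-03]
```

View pics/d9.png

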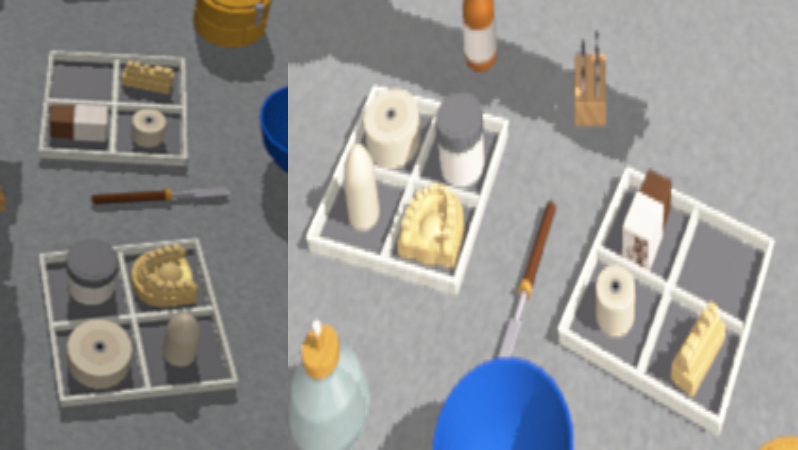

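Both views show every item upright in a compartment of its own. The bar at (79,122) in the side half lies near the rim, so I check it numerically.

```bash
python3 - <<'E'
from cell import arm
from h import *
s=arm.camera_params("side");c=arm.camera_params("scene")
R=np.array([[.988,.153],[-.153,.988]])
for n,u in [("tl",(51,106)),("tr",(107,104)),("br",(105,121)),("bl",(52,121))]:
    w=ray(s,(310+u[0]/1.8,150+u[1]/1.8),.031);print(n,w.round(4),R.T@(w[:2]-[.633,.139]))
# side faces' bottom edge at z=.003
w=ray(s,(310+79/1.8,150+139/1.8),.003);print("bottom edge",R.T@(w[:2]-[.633,.139]))
E
```

```text
tl [0.5586 0.1221 0.031 ] [-0.07091212 -0.02806307]
tr [0.6222 0.1196 0.031 ] [-0.0077357  -0.02082408]
br [0.6166 0.0934 0.031 ] [-0.00920666 -0.04754535]
bl [0.5577 0.0987 0.031 ] [-0.06823036 -0.05137295]
bottom edge [-0.03747087 -0.05103206]
```

```bash
python3 -c "
from cell import arm
print(arm.sign_off())"
```

```text
the job is handed in; nothing more can be done
None
```

I placed all five items in empty compartments of their own in the right trays and handed the job in at about 30 s; the last images show everything upright and both casts where they stood, but the hand-in returned no verdict.

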